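# Fit the drive gear into the mixer gear case and hold it home

### The job

Slide the round mixer gear case across its board, without lifting it, from the grey ring into the middle of the orange ring. Then take the white gear out of its wooden stand, set its four-winged stem in the socket on the case, turn it until the wings mesh, push it down fully home against the ejector spring until its flange lies on the collar, and finish while still gripping it and pressing it home. Leave the case standing inside the orange ring and do not disturb the other things on the table.

Things in the scene. Friction and masses are not known exactly. Their poses are not given: they have to be found in the camera images.
- gear_case: mixer gear case, loose, 0.5 to 1 kg: round aluminium body 110 mm across, 30 high, and on its flat deck a round grey collar, 46 across, rising 28 more (top 58 above the underside), to be gripped across from above. Origin: centre of the underside, which stands on the board; z up. A brass ring with a cross socket sits in the collar, 1 below its rim (see socket)
- socket (a point): centre of the collar's rim; z up. Brass ring here: 4 slots at 90 deg, each 8.5 mm wide, 24 end to end. The ring turns stiffly (0.12 N m) in the case; its angle is NOT the case's yaw and is not reported: see or feel it. Not lined up, the stem rests on it, flange 21 above the rim; press lightly (3 N), ease off, turn, retry: a quarter turn covers all. Hard pressing drags the ring round
- drive_gear: white nylon gear, 60 g, loose, stem down in the wooden stand: toothed flange 54 mm across, 8 thick; square hub 16x16 rising 30 above it, to grip; four-winged stem 22 below it (wings 22 tip to tip, 5 thick; last 4 mm slimmer: 19 by 3.5). Wings and hub sides run along its x and y. Origin: centre of the flange's underside; z up. Home: the flange lies on the collar's rim, origin at point socket
- gear_stand: fixed wooden block 70x70 mm, 45 high, with a 30 mm hole from above, 35 deep, in which the gear's stem hangs while the flange rests on top; origin: centre of its underside
- slide_board: fixed grey board 160 (x) by 340 (y) mm, 6 thick, on the mat; origin: centre of its underside. It carries both ring marks, 170 apart along y
- grey_mark: printed dark grey ring on the board, 130 mm inside, 140 outside, flat; the case stands here at first. Origin: its centre, on the board's top
- orange_mark: printed orange ring on the board, same size: the fitting place. Origin: its centre, on the board's top
- plunger (a joint): spring ejector in the socket, in m: 0 raised, 0.011 when the gear is home, 0.013 at its stop. The stem meets it 11 mm before home; its spring pushes up with 2 N at first and 7.5 N at home, so the gear comes back up if it is let go
- screw_dish: bystander, loose (sizes in mm): flat round steel dish with tiny screws, 91 mm across, 13 high; origin: centre of its underside
- film_cartridge: bystander, loose (sizes in mm): small yellow and green film cartridge standing on end, 26 across, 50 high; origin: centre of its underside
- loupe: bystander, loose (sizes in mm): black watchmaker loupe, 36 across, 38 high; origin: centre of its underside
- lens_cap: bystander, loose (sizes in mm): black round lens cap lying flat, 59 across, 10 high; origin: centre of its underside
- tweezers_steel: bystander, loose (sizes in mm): steel tweezers, 15x128x9, lying along y of their frame; origin: centre of its underside
- driver_red: bystander, loose (sizes in mm): red screwdriver, 18x135x16, lying along y of its frame; origin: centre of its underside
Not all that is in view belongs to the job. Leave any green look-alike of the drive_gear alone.

How it is judged:
On the way, in this order (a step that is already met when the one before it is completed fails the run):
1. the gear case stands inside the orange ring (centre within 10 mm), at rest (horizontal distance between gear_case and orange_mark below 0.01 m and linear speed of gear_case below 0.01 m/s), for 0.2 s.
2. the gear's stem has meshed with the socket and is at least 7 mm in (z of drive_gear in the frame of socket between -0.004 and 0.015 m and horizontal distance between drive_gear and socket below 0.004 m and angle between drive_gear's own z axis and vertical below 0.1 rad), for 0.1 s.
At the end, for the whole second after the job is handed in: Still gripped (over 2 N) and at rest, the gear is home: flange within 3 mm of the collar rim, 4 mm of the socket axis, upright to 0.1 rad, ejector over 8 mm in, pressing the case with over 4 N; the case stands flat, within 10 mm of the orange ring's centre (z of drive_gear in the frame of socket between -0.004 and 0.003 m and horizontal distance between drive_gear and socket below 0.004 m and angle between drive_gear's own z axis and vertical below 0.1 rad and horizontal distance between gear_case and orange_mark below 0.01 m and angle between gear_case's own z axis and vertical below 0.05 rad and z of gear_case in the frame of slide_board below 0.009 m and value of joint plunger above 0.008 m and contact force between the fingers and drive_gear above 2 N and contact force between drive_gear and gear_case above 4 N and linear speed of drive_gear below 0.02 m/s); the arm keeps its last pose, push and grip.
It fails at once if the gear case is lifted more than 6 mm off the board or tipped by more than 0.15 rad (z of gear_case in the frame of slide_board above 0.012 m or angle between gear_case's own z axis and vertical above 0.15 rad).
It fails at once if a bystander is moved by more than 25 mm (distance of any of screw_dish, film_cartridge, loupe, lens_cap, tweezers_steel, driver_red from where it was at the start of the episode above 0.025 m).
It also fails if it takes over 72 s, if anything falls off the work surface, if the arm or the gripper's body presses on something with over 40 N, if the wrist force passes 120 N, or if a joint passes its speed limit or range.

### The arm

A 6-joint arm with a two-finger parallel gripper is mounted at the origin on a cart in front of the work surface, level with it; the furniture and walls round the work are solid. World frame = base frame: x ahead of the robot, y to its left, z up, the work surface at z = 0. Lengths are in m, angles in rad, forces in N, time in s.
With the tool pointing down it reaches from about 0.3 to 0.75 m from the base axis. Payload 8.5 kg.
Tool frame: the origin (TCP) lies between the finger pads; the fingertips stand 8 mm ahead of it and the grasp point (between the pads) lies 11 mm behind it; z points along the fingers, y is the line along which they close (so a half turn about z gives the same grasp; the last joint's range is limited). The gripper opens to 88 mm and grips with 3 to 60 N. Pads are 18 mm wide; open, the fingers measure 123 mm over their backs; the gripper's body (75 mm by 187 mm) begins 45 mm behind the grasp point.
Start: joints at [0.955, 0.381, 1.297, -0, 1.464, -0.215], TCP at [0.215, 0.506, 0.226] pointing down, gripper open.
Joint ranges: [-3.11, 3.11], [-0.89, 2.33], [0.22, 2.48], [-1.42, 4.56], [0.17, 2.85], [-2.88, 2.88]. Speed limits (rad/s): [2.39, 2.39, 3.14, 3.14, 3.14, 3.14].

### API

Orientations are given as a unit quaternion [x, y, z, w].
In Python, from station import robot, imaging, job gives the robot as it stands.
- The arm moves only by the tool step_arm, never from a script. Its argument "increments" is a list of rows, each an object with "dp": the shift along the tool's x, y, z in m, a list of three; "roll": the turn about the tool's z in rad. In form: [{"dp": [x, y, z], "roll": roll}, ...]. A call has 1 to 12 rows; each row shifts and turns the commanded pose from where the row before left it, along the tool's axes as they then stand; what a row does not reach is not made up. A row lasts 1/12 s, in which the tool goes at most 41.7 mm and 7.16 degrees, less where a joint would pass 70% of its speed; a pose out of reach is approached as far as the arm can. A call is refused whole if a number of a shift passes 0.0417 or a number of a turn 0.125, either way. A call with a gripper value outside its range is refused whole. "grip" is the opening, from 0 (shut) to 1 (fully open), set as the call begins (left out, the last holds). The fingers move at their own pace and stop on an object; the grip force is fixed at half the most. Time passes only in rows, so rows that do not move let the fingers close. It gives the time, the measured TCP pose, the force, the opening and the grip force at its end, in the units of the state.
- robot.observe(): the state, without advancing time (a new reading comes with each control period).
- imaging.snapshot(name): name is "side" or "top"; returns the picture (420x560x3 uint8, red, green, blue); there is no depth.
- imaging.calibration(name): a dict with "intrinsics" (3x3 intrinsics, pixels), "k1" (the pictures are not rectified: a ray, as slopes to the right and down, at radius r is drawn at 1 + k1 r^2 times it, then the intrinsics apply), "extrinsics" (4x4, takes a point from camera to world coordinates). Camera axes: x right, y down, z forward; pixel columns grow to the right and rows downward; lengths in m; the calibration is good to about 2 mm. A picture is of the moment at which its call begins. calibration takes no time and is no camera call.
- job.finish_job(): hands the job in; it is judged then, once.
The state is a dict: "time_s": time; "q": joint angles; "dq": joint speeds; "joint_torque": joint torques, N m; "tool_pos": TCP position; "orientation": TCP orientation; "wrist_force": force on the tool from outside, world axes, zero at the start; "ft_torque": the same for the moment, N m; "finger_gap": finger opening in m; "grip_force": force on a finger pad.
Only numpy, scipy, OpenCV 4.12 (cv2) and the standard library are available. Lean on these libraries where they do the work, as an engineer would, in place of code of your own. Each camera call takes 0.05 s, during which the arm holds its last target. There are 200 camera calls.

## Working session

There is one attempt and no reset: what is moved stays moved. The work goes in short steps, Python scripts to look and compute and a tool call to move; the robot and the scene stay as the last step left them, time stands still between calls to the robot, and variables do not carry over. Pictures are saved under pics/ and viewed, at most 10 in all, crops included, and the job is handed in when it is done.

Besides the shell and the picture viewer there is one more tool, called after "Call:" by a JSON object that holds its "op" and its "data", one argument or row to a line. step_arm: Moves the arm, as the interface text tells. Its arguments: {"type":"object","properties":{"increments":{"type":"array"},"grip":{"type":"number"}},"required":["increments"]}

```bash
mkdir -p pics; cat > h.py <<'E'
import numpy as np, cv2
from station import robot, imaging, job
def ray(name,uv):
    c=imaging.calibration(name);K=np.array(c["intrinsics"]);T=np.array(c["extrinsics"]);k=c["k1"]
    D=np.array([k,0,0,0,0],float)
    n=cv2.undistortPoints(np.array(uv,float).reshape(-1,1,2),K,D).reshape(-1,2)
    d=np.c_[n,np.ones(len(n))]@T[:3,:3].T
    return T[:3,3],d
def onplane(name,uv,z):
    o,d=ray(name,uv); return o+d*((z-o[2])/d[:,2])[:,None]
def project(name,P):
    c=imaging.calibration(name);K=np.array(c["intrinsics"]);T=np.linalg.inv(np.array(c["extrinsics"]));k=c["k1"]
    p=np.atleast_2d(P)@T[:3,:3].T+T[:3,3]
    return cv2.projectPoints(p,np.zeros(3),np.zeros(3),K,np.array([k,0,0,0,0],float))[0].reshape(-1,2)
def snap(name,fn=None):
    im=np.ascontiguousarray(imaging.snapshot(name)[:,:,::-1])
    if fn: cv2.imwrite('pics/'+fn,im)
    return im
E
python3 - <<'E'
from h import *
for n in("side","top"):
    snap(n,n+'0.png'); c=imaging.calibration(n); print(n,np.round(c["extrinsics"],3).tolist(),c["intrinsics"],c["k1"])
a=cv2.imread('pics/top0.png');b=cv2.imread('pics/side0.png')
s=robot.observe();print(s)
E
```

```text
side [[0.859, -0.287, 0.423, 0.001], [-0.511, -0.482, 0.712, -0.976], [-0.001, -0.828, -0.561, 0.772], [0.0, 0.0, 0.0, 1.0]] [[423.56731373   0.         274.55648132]
 [  0.         423.56731373 206.92830238]
 [  0.           0.           1.        ]] -0.06846893883281424
top [[-0.002, -0.982, 0.187, 0.31], [-1.0, -0.002, -0.021, -0.052], [0.021, -0.187, -0.982, 1.246], [0.0, 0.0, 0.0, 1.0]] [[460.91614735   0.         277.99375742]
 [  0.         460.91614735 208.24755064]
 [  0.           0.           1.        ]] -0.1276856034786722
{'time_s': 0.1, 'q': array([ 9.54687336e-01,  3.81088236e-01,  1.29811803e+00, -4.81753984e-05,
        1.46359614e+00, -2.15296337e-01]), 'dq': array([-0.00100896, -0.00204575, -0.00231137, -0.00082076, -0.0017939 ,
        0.00028102]), 'joint_torque': array([ 2.76356084e-03, -4.38654077e+01, -2.24910128e+01,  7.13759358e-02,
        3.42821307e-02, -3.85655608e-05]), 'tool_pos': array([0.21445235, 0.50619023, 0.22594379]), 'orientation': array([ 1.99064965e-01,  9.79986109e-01, -5.63029005e-04, -2.22359483e-04]), 'wrist_force': array([-0.28496997, -0.44813292, -0.63318701]), 'ft_torque': array([ 0.02358689, -0.02132736, -0.0046067 ]), 'grip_force': 0.0, 'finger_gap': 0.08767019292842013}
```

View pics/top0.png

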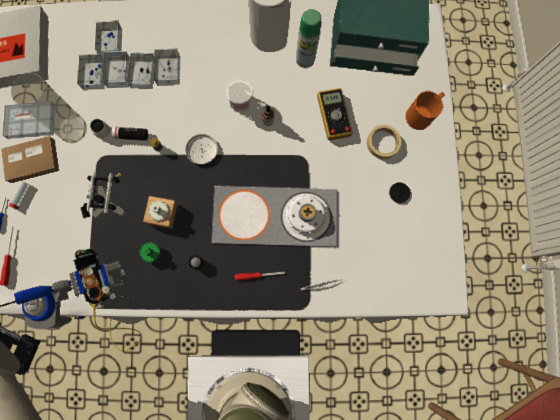

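View pics/side0.png

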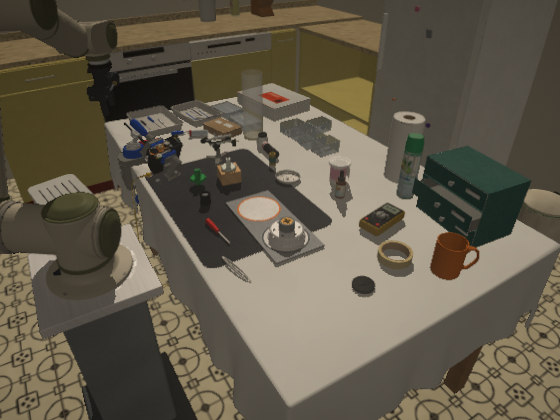

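The top view shows the orange ring at about (245,215), the case and its brass socket at (306,213), the white gear in its stand at (159,211), and the green look-alike at (149,253). Next I'll measure these and view a close crop.

```bash
cat > m.py <<'E'
from h import *
def cen(m):
    M=cv2.moments(m.astype(np.uint8),True); return (M['m10']/M['m00'],M['m01']/M['m00'])
def mask(im,lo,hi,box):
    h=cv2.cvtColor(im,cv2.COLOR_BGR2HSV); m=cv2.inRange(h,lo,hi); o=np.zeros_like(m); x0,y0,x1,y1=box
    o[y0:y1,x0:x1]=m[y0:y1,x0:x1]; return o
E
python3 - <<'E'
from m import *
a=cv2.imread('pics/top0.png');b=cv2.imread('pics/side0.png')
def ell(m):
    p=cv2.findNonZero(m); return cv2.fitEllipse(cv2.convexHull(p))
r=mask(a,(0,90,100),(18,255,255),(215,185,275,245)); e=ell(r); print('orange top',e,onplane('top',[e[0]],.006))
rs=mask(b,(0,70,100),(18,255,255),(225,185,290,228)); e=ell(rs); print('orange side',e,onplane('side',[e[0]],.006))
br=mask(a,(8,110,60),(28,255,255),(290,195,325,230)); print('brass',cv2.countNonZero(br),cen(br),onplane('top',[cen(br)],.063))
wd=mask(a,(8,70,90),(22,255,255),(138,190,182,235))
rc=cv2.minAreaRect(cv2.findNonZero(wd)); print('stand rect',rc,onplane('top',[rc[0]],.045), np.round(onplane('top',cv2.boxPoints(rc),.045),3).tolist())
h1=cv2.resize(a[180:245,120:200],None,fx=5,fy=5,interpolation=2)
h2=cv2.resize(a[180:245,270:350],None,fx=5,fy=5,interpolation=2)
h3=cv2.resize(b[150:195,205:260],(400,325),interpolation=2)
h4=cv2.resize(b[205:255,255:315],(400,325),interpolation=2)
cv2.imwrite('pics/c0.png',cv2.resize(np.vstack([np.hstack([h1[:,:400],h2[:,:400]]),np.hstack([h3,h4])]),(738,600)))
E
```

```text
orange top ((243.69065856933594, 214.66751098632812), (50.62574768066406, 52.06744384765625), 76.10680389404297) [[0.52862317 0.01425896 0.006     ]]
orange side ((264.00531005859375, 211.27920532226562), (28.819664001464844, 56.033477783203125), 101.76548767089844) [[ 0.53693891 -0.00777673  0.006     ]]
brass 107 (307.0934579439252, 211.14953271028037) [[ 0.52824238 -0.15426153  0.063     ]]
stand rect ((158.5176544189453, 210.67059326171875), (26.899377822875977, 27.767101287841797), 12.52880859375) [[0.53198895 0.23911115 0.045     ]] [[0.503, 0.281, 0.045], [0.577, 0.269, 0.045], [0.561, 0.197, 0.045], [0.488, 0.21, 0.045]]
```

View pics/c0.png

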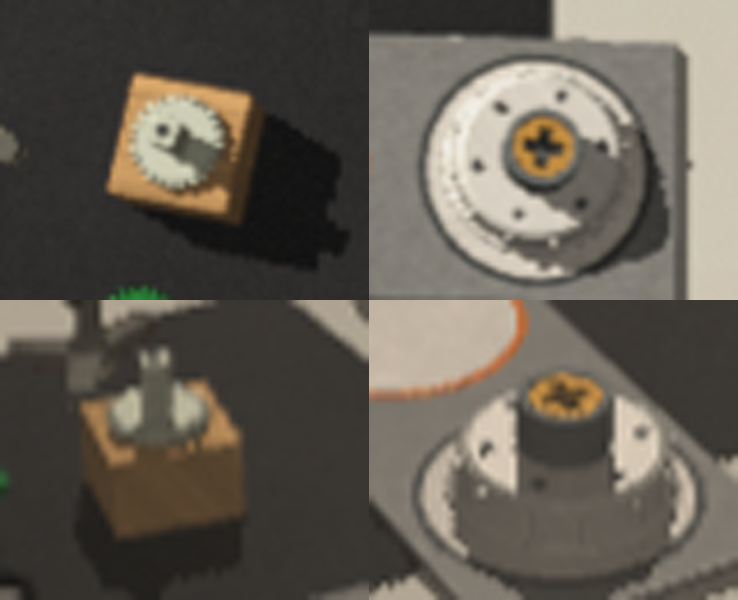

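The close crop shows the hub in its square stand and the brass cross socket, with no obstruction round the collar. I'll fly to a point above the case.

Call:
{"op": "step_arm", "data": {
  "increments": [
    {"dp": [-0.0228, -0.0202, 0], "roll": 0},
    {"dp": [-0.0228, -0.0202, 0], "roll": 0},
    {"dp": [-0.0228, -0.0202, 0], "roll": 0},
    {"dp": [-0.0228, -0.0202, 0], "roll": 0},
    {"dp": [-0.0228, -0.0202, 0], "roll": 0},
    {"dp": [-0.0228, -0.0202, 0], "roll": 0},
    {"dp": [-0.0228, -0.0202, 0], "roll": 0},
    {"dp": [-0.0228, -0.0202, 0], "roll": 0},
    {"dp": [-0.0228, -0.0202, 0], "roll": 0},
    {"dp": [-0.0228, -0.0202, 0], "roll": 0},
    {"dp": [-0.0228, -0.0202, 0], "roll": 0},
    {"dp": [-0.0228, -0.0202, 0], "roll": 0}
  ],
  "grip": 1
}}

```text
time_s: 1.1
tool_pos: [0.3721, 0.175, 0.2263]
orientation: [0.199, 0.98, -0.0, -0.0]
wrist_force: [1.0, 0.8, -0.2]
finger_gap: 0.0878
grip_force: 0.0
```

Call:
{"op": "step_arm", "data": {
  "increments": [
    {"dp": [-0.0228, -0.0202, 0], "roll": 0},
    {"dp": [-0.0228, -0.0202, 0], "roll": 0},
    {"dp": [-0.0228, -0.0202, 0], "roll": 0},
    {"dp": [-0.0228, -0.0202, 0], "roll": 0},
    {"dp": [-0.0228, -0.0202, 0], "roll": 0},
    {"dp": [-0.0228, -0.0202, 0], "roll": 0},
    {"dp": [-0.0228, -0.0202, 0], "roll": 0},
    {"dp": [-0.0228, -0.0202, 0], "roll": 0},
    {"dp": [-0.0228, -0.0202, 0], "roll": 0},
    {"dp": [-0.0228, -0.0202, 0], "roll": 0},
    {"dp": [-0.0228, -0.0202, 0], "roll": 0},
    {"dp": [-0.0228, -0.0202, 0], "roll": 0}
  ]
}}

```text
time_s: 2.1
tool_pos: [0.5295, -0.1549, 0.2261]
orientation: [0.199, 0.98, 0.0, -0.0]
wrist_force: [1.6, 0.4, 0.4]
finger_gap: 0.0882
grip_force: 0.0
```

Call:
{"op": "step_arm", "data": {
  "increments": [
    {"dp": [0, 0, 0.02], "roll": -0.1},
    {"dp": [0, 0, 0.02], "roll": -0.1},
    {"dp": [0, 0, 0.02], "roll": -0.1},
    {"dp": [0, 0, 0.02], "roll": -0.1},
    {"dp": [0, 0, 0], "roll": 0},
    {"dp": [0, 0, 0], "roll": 0}
  ]
}}

```text
time_s: 2.6
tool_pos: [0.529, -0.1533, 0.1461]
orientation: [0.002, 1.0, 0.0, -0.001]
wrist_force: [1.1, -0.1, 0.0]
finger_gap: 0.088
grip_force: 0.0
```

```bash
cat > st.py <<'E'
from h import *
from scipy.spatial.transform import Rotation as R
def go(t,yaw=None):
    s=robot.observe();r=R.from_quat(s['orientation']).as_matrix();y=np.degrees(np.arctan2(r[1,1],r[0,1]))
    print('t',round(s['time_s'],2),'p',np.round(s['tool_pos'],4),'yaw_y',round(y,2),'tilt',np.round(r[:,2],3),'F',np.round(s['wrist_force'],1),'gap',round(s['finger_gap'],4),'gf',round(s['grip_force'],1),'q6',round(s['q'][5],2))
    print('tool delta',np.round(r.T@(np.array(t)-s['tool_pos']),4))
E
python3 -c "
from st import *
go([.528,-.1543,.05])"
```

```text
t 2.6 p [ 0.529  -0.1533  0.1461] yaw_y 89.78 tilt [-0.002  0.001 -1.   ] F [ 1.1 -0.1  0. ] gap 0.088 gf 0.0 q6 -2.06
tool delta [ 0.0008 -0.0011  0.0961]
```

Call:
{"op": "step_arm", "data": {
  "increments": [
    {"dp": [0.0008, -0.001, 0.016], "roll": 0},
    {"dp": [0, 0, 0.016], "roll": 0},
    {"dp": [0, 0, 0.016], "roll": 0},
    {"dp": [0, 0, 0.016], "roll": 0},
    {"dp": [0, 0, 0.016], "roll": 0},
    {"dp": [0, 0, 0.014], "roll": 0},
    {"dp": [0, 0, 0], "roll": 0}
  ]
}}

```text
time_s: 3.18
tool_pos: [0.5282, -0.1543, 0.0516]
orientation: [0.002, 1.0, 0.0, -0.001]
wrist_force: [-0.7, 0.3, 0.5]
finger_gap: 0.088
grip_force: 0.0
```

Call:
{"op": "step_arm", "data": {
  "increments": [
    {"dp": [0, 0, 0], "roll": 0},
    {"dp": [0, 0, 0], "roll": 0},
    {"dp": [0, 0, 0], "roll": 0},
    {"dp": [0, 0, 0], "roll": 0},
    {"dp": [0, 0, 0], "roll": 0},
    {"dp": [0, 0, 0], "roll": 0},
    {"dp": [0, 0, 0], "roll": 0},
    {"dp": [0, 0, 0], "roll": 0}
  ],
  "grip": 0
}}

```text
time_s: 3.85
tool_pos: [0.5285, -0.1545, 0.0525]
orientation: [0.0, 1.0, -0.0, 0.0]
wrist_force: [0.9, 0.6, 0.2]
finger_gap: 0.0366
grip_force: 0.0
```

```bash
python3 -c "
from st import *
go([.5286,.0143,.052])"
```

```text
t 3.85 p [ 0.5285 -0.1545  0.0525] yaw_y 89.95 tilt [ 0. -0. -1.] F [0.9 0.6 0.2] gap 0.0366 gf 0.0 q6 -2.07
tool delta [1.000e-04 1.688e-01 5.000e-04]
```

```bash
python3 -c "
from m import *
a=snap('top','t1.png');b=snap('side','s1.png')
cv2.imwrite('pics/c1.png',np.hstack([cv2.resize(a[180:250,260:340],(400,350),interpolation=2),cv2.resize(b[180:260,245:335],(400,350),interpolation=2)]))
from st import *
go([.5286,.0143,.052])"
```

```text
t 3.95 p [ 0.5285 -0.1545  0.0525] yaw_y 89.95 tilt [-0. -0. -1.] F [-0.4  0.6 -0.1] gap 0.0289 gf 0.0 q6 -2.07
tool delta [0.     0.1688 0.0005]
```

View pics/c1.png

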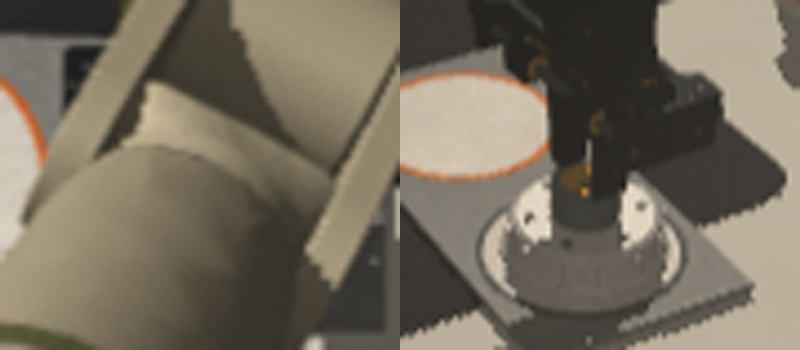

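```bash
python3 -c "
from m import *
b=cv2.imread('pics/side0.png');a=cv2.imread('pics/top0.png')
br=mask(b,(8,110,60),(28,255,255),(275,205,300,230));print(cv2.countNonZero(br),cen(br))
for z in(.04,.05,.063): print(z,onplane('side',[cen(br)],z),onplane('top',[(307.1,211.1)],z))
rs=mask(b,(3,100,100),(18,255,255),(230,190,284,226));e=cv2.fitEllipse(cv2.convexHull(cv2.findNonZero(rs)));print(e,onplane('side',[e[0]],.006))
print(project('side',[[.5285,-.1545,.0445],[.5285,-.17,.0445],[.5285,-.14,.0445],[.528,-.154,.063]]))
print(imaging.calibration('top'))
"
```

```text
86 (284.36046511627904, 217.87209302325581)
0.04 [[ 0.54809355 -0.11158311  0.04      ]] [[ 0.53261139 -0.15626293  0.04      ]]
0.05 [[ 0.54062046 -0.12338447  0.05      ]] [[ 0.5307691 -0.155401   0.05     ]]
0.063 [[ 0.53090543 -0.13872623  0.063     ]] [[ 0.52837411 -0.15428049  0.063     ]]
((261.5624694824219, 210.2724609375), (27.45390510559082, 49.660797119140625), 100.9698257446289) [[0.53303031 0.00111581 0.006     ]]
[[286.46797585 226.10811835]
 [289.36072646 228.90672437]
 [283.80848784 223.5350997 ]
 [286.32391281 220.8594985 ]]
{'intrinsics': array([[460.91614735,   0.        , 277.99375742],
       [  0.        , 460.91614735, 208.24755064],
       [  0.        ,   0.        ,   1.        ]]), 'k1': -0.1276856034786722, 'extrinsics': array([[-0.00193077, -0.98233875,  0.18710118,  0.31047048],
       [-0.99976758, -0.00212123, -0.02145408, -0.05233283],
       [ 0.02147206, -0.18709911, -0.98210634,  1.24578197],
       [ 0.        ,  0.        ,  0.        ,  1.        ]])}
```

The c1 crop shows the fingertips near the brass at about side (281,218) and (291,224), several pixels above where I projected them. The fingers are closing without touching anything. I'll retreat and look at the fingers against their projected position.

Call:
{"op": "step_arm", "data": {
  "increments": [
    {"dp": [0, 0, 0], "roll": 0},
    {"dp": [0, 0, 0], "roll": 0},
    {"dp": [0, 0, 0], "roll": 0},
    {"dp": [0, 0, 0], "roll": 0}
  ]
}}

```text
time_s: 4.28
tool_pos: [0.5285, -0.1545, 0.0524]
orientation: [0.0, 1.0, -0.0, -0.0]
wrist_force: [-1.0, 0.1, 0.2]
finger_gap: 0.0025
grip_force: 0.0
```

```bash
python3 -c "
from m import *
from st import *
go([.5286,.0143,.052])
b=snap('side','s2.png')
c=cv2.resize(b[150:270,220:350],None,fx=4.5,fy=4.5,interpolation=2)
p=(project('side',[[.5285,-.1545,.0445],[.5285,-.1545,.15],[.528,-.154,.063],[.5286,.0143,.006]])-[220,150])*4.5
for q in p: cv2.circle(c,tuple(int(v) for v in q),3,(255,0,255),-1)
print(p)
cv2.imwrite('pics/c2.png',c)"
```

```text
t 4.28 p [ 0.5285 -0.1545  0.0524] yaw_y 89.95 tilt [-0. -0. -1.] F [-1.   0.1  0.2] gap 0.0025 gf 0.0 q6 -2.07
tool delta [-0.      0.1688  0.0004]
[[299.10589133 342.48653258]
 [301.71189785 203.04101709]
 [298.45760766 318.86774326]
 [172.55145574 264.01296838]]
```

View pics/c2.png

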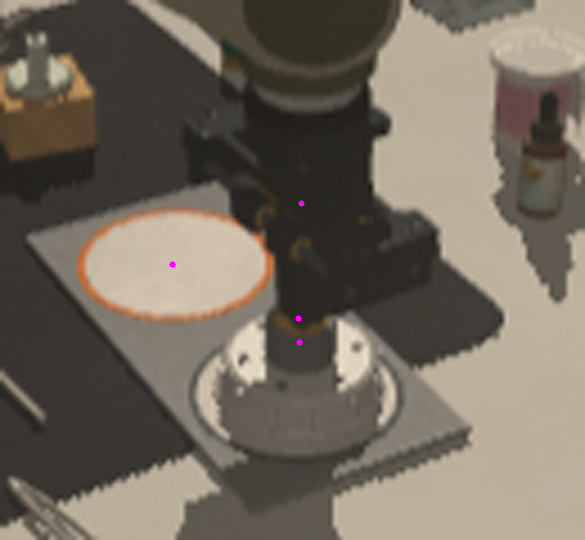

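The c2 crop shows the closed fingers ending at crop row 318. That is just above the brass rim, about 19 mm higher than the nominal tip height, so the fingers ride over the collar. The xy position is right, since the projected orange centre sits on the ring. I'll open and grip 14 mm lower, watching the force.

Call:
{"op": "step_arm", "data": {
  "increments": [
    {"dp": [0, 0, -0.004], "roll": 0},
    {"dp": [0, 0, 0], "roll": 0},
    {"dp": [0, 0, 0], "roll": 0},
    {"dp": [0, 0, 0], "roll": 0},
    {"dp": [0, 0, 0], "roll": 0},
    {"dp": [0, 0, 0], "roll": 0},
    {"dp": [0, 0, 0], "roll": 0},
    {"dp": [0, 0, 0], "roll": 0},
    {"dp": [0, 0, 0], "roll": 0},
    {"dp": [0, 0, 0], "roll": 0},
    {"dp": [0, 0, 0], "roll": 0},
    {"dp": [0, 0, 0], "roll": 0}
  ],
  "grip": 1
}}

```text
time_s: 5.33
tool_pos: [0.5285, -0.1545, 0.0564]
orientation: [0.0, 1.0, -0.0, -0.0]
wrist_force: [0.5, -0.7, -0.1]
finger_gap: 0.0784
grip_force: 0.0
```

Call:
{"op": "step_arm", "data": {
  "increments": [
    {"dp": [0, 0, 0.004], "roll": 0},
    {"dp": [0, 0, 0.004], "roll": 0},
    {"dp": [0, 0, 0.004], "roll": 0},
    {"dp": [0, 0, 0.003], "roll": 0},
    {"dp": [0, 0, 0], "roll": 0}
  ]
}}

```text
time_s: 5.75
tool_pos: [0.5281, -0.1543, 0.0406]
orientation: [0.0, 1.0, 0.0, -0.001]
wrist_force: [-0.8, 0.1, -0.4]
finger_gap: 0.0882
grip_force: 0.0
```

Call:
{"op": "step_arm", "data": {
  "increments": [
    {"dp": [0, 0, 0], "roll": 0},
    {"dp": [0, 0, 0], "roll": 0},
    {"dp": [0, 0, 0], "roll": 0},
    {"dp": [0, 0, 0], "roll": 0},
    {"dp": [0, 0, 0], "roll": 0},
    {"dp": [0, 0, 0], "roll": 0},
    {"dp": [0, 0, 0], "roll": 0},
    {"dp": [0, 0, 0], "roll": 0}
  ],
  "grip": 0
}}

```text
time_s: 6.42
tool_pos: [0.5285, -0.1545, 0.0415]
orientation: [0.0, 1.0, -0.0, 0.0]
wrist_force: [-0.1, -1.1, -0.4]
finger_gap: 0.0444
grip_force: 30.0
```

Gripped, with a 44 mm gap and 30 N. Now the slide.

Call:
{"op": "step_arm", "data": {
  "increments": [
    {"dp": [0, 0.005, 0], "roll": 0},
    {"dp": [0, 0.01, 0], "roll": 0},
    {"dp": [0, 0.015, 0], "roll": 0},
    {"dp": [0, 0.018, 0], "roll": 0},
    {"dp": [0, 0.02, 0], "roll": 0},
    {"dp": [0, 0.02, 0], "roll": 0},
    {"dp": [0, 0.02, 0], "roll": 0},
    {"dp": [0, 0.018, 0], "roll": 0},
    {"dp": [0, 0.018, 0], "roll": 0},
    {"dp": [0, 0.013, 0], "roll": 0},
    {"dp": [0, 0.008, 0], "roll": 0},
    {"dp": [0, 0.0038, 0], "roll": 0}
  ]
}}

```text
time_s: 7.42
tool_pos: [0.5285, 0.015, 0.0415]
orientation: [-0.0, 1.0, -0.0, -0.0]
wrist_force: [-1.0, -4.5, -0.4]
finger_gap: 0.0444
grip_force: 30.0
```

Call:
{"op": "step_arm", "data": {
  "increments": [
    {"dp": [0, 0, 0], "roll": 0},
    {"dp": [0, 0, 0], "roll": 0},
    {"dp": [0, 0, 0], "roll": 0}
  ]
}}

```text
time_s: 7.67
tool_pos: [0.5286, 0.015, 0.0416]
orientation: [0.001, 1.0, 0.001, 0.0]
wrist_force: [0.2, 6.3, 2.2]
finger_gap: 0.0443
grip_force: 30.0
```

```bash
python3 -c "
from st import *
go([.5286,.0143,.0415])"
```

```text
t 7.67 p [0.5286 0.015  0.0416] yaw_y 89.91 tilt [ 0.     0.002 -1.   ] F [0.2 6.3 2.2] gap 0.0443 gf 30.0 q6 -1.77
tool delta [ 0.     -0.0007  0.0001]
```

Call:
{"op": "step_arm", "data": {
  "increments": [
    {"dp": [0, 0, 0], "roll": 0},
    {"dp": [0, 0, 0], "roll": 0},
    {"dp": [0, 0, 0], "roll": 0},
    {"dp": [0, 0, 0], "roll": 0},
    {"dp": [0, 0, 0], "roll": 0},
    {"dp": [0, 0, 0], "roll": 0},
    {"dp": [0, 0, -0.03], "roll": 0},
    {"dp": [0, 0, -0.03], "roll": 0},
    {"dp": [0, 0, -0.03], "roll": 0},
    {"dp": [0, 0, -0.03], "roll": 0},
    {"dp": [0, 0, -0.03], "roll": 0},
    {"dp": [0, 0, -0.03], "roll": 0}
  ],
  "grip": 1
}}

```text
time_s: 8.67
tool_pos: [0.5282, 0.0143, 0.223]
orientation: [0.0, 1.0, -0.0, -0.0]
wrist_force: [0.8, -0.0, 0.6]
finger_gap: 0.0883
grip_force: 0.0
```

Call:
{"op": "step_arm", "data": {
  "increments": [
    {"dp": [0.02, 0.036, 0], "roll": 0},
    {"dp": [0.02, 0.036, 0], "roll": 0},
    {"dp": [0.02, 0.036, 0], "roll": 0},
    {"dp": [0.02, 0.036, 0], "roll": 0},
    {"dp": [0.02, 0.036, 0], "roll": 0},
    {"dp": [0.02, 0.036, 0], "roll": 0},
    {"dp": [0.02, 0.036, 0], "roll": 0},
    {"dp": [0.02, 0.036, 0], "roll": 0},
    {"dp": [0.02, 0.036, 0], "roll": 0},
    {"dp": [0.02, 0.036, 0], "roll": 0},
    {"dp": [0.02, 0.036, 0], "roll": 0},
    {"dp": [0.02, 0.036, 0], "roll": 0}
  ]
}}

```text
time_s: 9.67
tool_pos: [0.2874, 0.4481, 0.2215]
orientation: [0.0, 1.0, 0.0, 0.0]
wrist_force: [1.7, -0.8, -0.5]
finger_gap: 0.0882
grip_force: 0.0
```

```bash
python3 - <<'E'
from m import *
from st import *
go([.531,.238,.2])
a=snap('top','t3.png');b=snap('side','s3.png')
br=mask(a,(8,110,60),(28,255,255),(228,195,265,232)); u=cen(br);print('brass',cv2.countNonZero(br),u,onplane('top',[u],.063))
for k in range(4): u2=1
bs=mask(b,(8,110,60),(24,255,255),(245,190,275,215)); print('side brass',cv2.countNonZero(bs),cen(bs),onplane('side',[cen(bs)],.063))
g=cv2.inRange(cv2.cvtColor(a,cv2.COLOR_BGR2HSV),(0,0,120),(180,70,255));o=np.zeros_like(g);o[196:226,144:176]=g[196:226,144:176]
e=cv2.fitEllipse(cv2.convexHull(cv2.findNonZero(o)));print('flange',e,onplane('top',[e[0]],.053))
def st(im,x,y,n):return cv2.resize(im[y-n:y+n,x-n:x+n],(300,300),interpolation=cv2.INTER_CUBIC)
cv2.imwrite('pics/c3.png',np.vstack([np.hstack([st(a,159,210,16),st(a,int(u[0]),int(u[1]),13)]),np.hstack([st(b,229,172,18),st(a,int(u[0]),int(u[1]),40)])]))
E
```

```text
t 9.67 p [0.2874 0.4481 0.2215] yaw_y 89.96 tilt [ 0.  0. -1.] F [ 1.7 -0.8 -0.5] gap 0.0882 gf 0.0 q6 -0.79
tool delta [-0.2437 -0.2099  0.0216]
brass 148 (245.76351351351352, 209.89864864864865) [[0.53123598 0.00593916 0.063     ]]
side brass 51 (257.6078431372549, 193.11764705882354) [[0.52918615 0.01752015 0.063     ]]
flange ((157.7632293701172, 210.1879425048828), (18.949602127075195, 19.73946189880371), 24.179346084594727) [[0.53180453 0.23924698 0.053     ]]
```

View pics/c3.png

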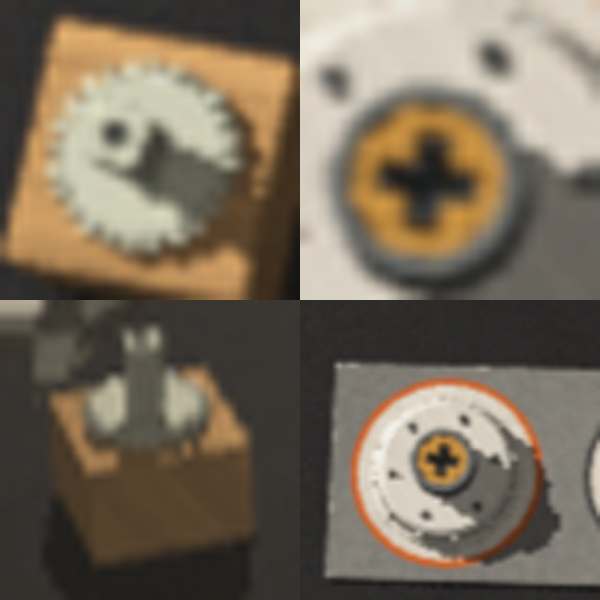

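The c3 crop shows the case concentric in the orange ring, with the brass cross centred near top (243,211.6) and its arms tilted by about 11°. The gear flange is centred near (158.5,210.7), and the hub is turned about 12–24° in the image. I'll move over the gear.

Call:
{"op": "step_arm", "data": {
  "increments": [
    {"dp": [-0.0304, -0.0263, 0], "roll": 0},
    {"dp": [-0.0304, -0.0263, 0], "roll": 0},
    {"dp": [-0.0304, -0.0263, 0], "roll": 0},
    {"dp": [-0.0304, -0.0263, 0], "roll": 0},
    {"dp": [-0.0304, -0.0263, 0], "roll": 0},
    {"dp": [-0.0304, -0.0263, 0], "roll": 0},
    {"dp": [-0.0304, -0.0263, 0], "roll": 0},
    {"dp": [-0.0304, -0.0263, 0], "roll": 0},
    {"dp": [0, 0, 0.03], "roll": 0.1},
    {"dp": [0, 0, 0.03], "roll": 0.1},
    {"dp": [0, 0, 0.03], "roll": 0.1},
    {"dp": [0, 0, 0], "roll": 0}
  ]
}}

```text
time_s: 10.77
tool_pos: [0.5296, 0.2343, 0.1262]
orientation: [0.152, 0.988, -0.002, -0.005]
wrist_force: [-1.1, 0.1, -0.2]
finger_gap: 0.088
grip_force: 0.0
```

```bash
cat > cross.py <<'E'
from m import *
def cross(a,c,z=.063):
    # bilinear rectified 60x60mm patch about c at height z
    n=121;g=np.linspace(-.015,.015,n);X,Y=np.meshgrid(g,g)
    P=np.c_[X.ravel()+c[0],Y.ravel()+c[1],np.full(n*n,z)]
    uv=project('top',P).astype(np.float32).reshape(n,n,2)
    v=cv2.remap(a,uv[...,0],uv[...,1],cv2.INTER_CUBIC).astype(float)
    return X,Y,v
def cangle(a,c):
    X,Y,v=cross(a,c); r=v[...,2]; 
    for _ in range(3):
        d=np.clip(150-r,0,None)*(np.hypot(X,Y)<.0145)
        rr=np.hypot(X,Y); w=d*((rr>.005)&(rr<.0115)); t=np.arctan2(Y,X)
    ang=np.degrees(np.angle((w*np.exp(4j*t)).sum()))/4
    d=np.clip(150-r,0,None)*(rr<.0115); return ang,abs((w*np.exp(4j*t)).sum())/w.sum(),np.array(c)+[(d*X).sum()/d.sum(),(d*Y).sum()/d.sum()]
if __name__=="__main__":
    a=cv2.imread('pics/t3.png'); c=np.array([.527,.0133])
    for _ in range(4):
        an,q,c=cangle(a,c); print(an,q,c)
    h=cv2.cvtColor(a,cv2.COLOR_BGR2HSV); m=mask(a,(10,110,60),(24,255,255),(233,201,253,222)); print(cv2.countNonZero(m),onplane('top',[cen(m)],.063),onplane('top',[cv2.minEnclosingCircle(cv2.findNonZero(m))[0]],.063))
E
python3 cross.py; python3 -c "
from st import *
go([.5303,.2375,.056])"
```

```text
-8.369172526551226 0.36883299816113785 [0.52773731 0.01425848]
-8.326869747126795 0.42192309575235165 [0.5278591  0.01438114]
-8.285227048095486 0.42250510700505006 [0.52788516 0.01442703]
-8.35289283643107 0.42096369363614267 [0.52788851 0.01441531]
112 [[0.52805878 0.01478638 0.063     ]] [[0.52697089 0.01440043 0.063     ]]
t 10.77 p [0.5296 0.2343 0.1262] yaw_y 72.49 tilt [-0.01  -0.002 -1.   ] F [-1.1  0.1 -0.2] gap 0.088 gf 0.0 q6 -1.05
tool delta [-0.0003  0.0036  0.0702]
```

Call:
{"op": "step_arm", "data": {
  "increments": [
    {"dp": [0, 0.0035, 0.01], "roll": 0},
    {"dp": [0, 0, 0.012], "roll": 0},
    {"dp": [0, 0, 0.012], "roll": 0},
    {"dp": [0, 0, 0.012], "roll": 0},
    {"dp": [0, 0, 0.012], "roll": 0},
    {"dp": [0, 0, 0.01], "roll": 0},
    {"dp": [0, 0, 0], "roll": 0},
    {"dp": [0, 0, 0], "roll": 0}
  ]
}}

```text
time_s: 11.43
tool_pos: [0.5334, 0.2394, 0.0642]
orientation: [0.149, 0.989, 0.0, 0.0]
wrist_force: [0.5, 0.0, 0.3]
finger_gap: 0.0878
grip_force: 0.0
```

Call:
{"op": "step_arm", "data": {
  "increments": [
    {"dp": [0, 0, 0], "roll": 0},
    {"dp": [0, 0, 0], "roll": 0},
    {"dp": [0, 0, 0], "roll": 0},
    {"dp": [0, 0, 0], "roll": 0},
    {"dp": [0, 0, 0], "roll": 0},
    {"dp": [0, 0, 0], "roll": 0},
    {"dp": [0, 0, 0], "roll": 0},
    {"dp": [0, 0, 0], "roll": 0},
    {"dp": [0, 0, 0], "roll": 0},
    {"dp": [0, 0, 0], "roll": 0},
    {"dp": [0, 0, 0], "roll": 0},
    {"dp": [0, 0, 0], "roll": 0}
  ],
  "grip": 0
}}

```text
time_s: 12.43
tool_pos: [0.533, 0.2393, 0.0634]
orientation: [0.15, 0.989, 0.0, -0.0]
wrist_force: [-0.5, 0.2, -0.3]
finger_gap: 0.0154
grip_force: 29.9
```

```bash
python3 -c "
from st import *
go([.5303,.2375,.056])"
```

```text
t 12.43 p [0.533  0.2393 0.0634] yaw_y 72.77 tilt [-0.  0. -1.] F [-0.5  0.2 -0.3] gap 0.0154 gf 29.9 q6 -1.05
tool delta [ 0.0021 -0.0025  0.0074]
```

Gripped with a 15.4 mm gap, but the hold is shallow, so I'll regrip 8 mm deeper.

Call:
{"op": "step_arm", "data": {
  "increments": [
    {"dp": [0, 0, 0], "roll": 0},
    {"dp": [0, 0, 0], "roll": 0},
    {"dp": [0, 0, 0], "roll": 0},
    {"dp": [0.001, 0, 0.004], "roll": 0},
    {"dp": [0, 0, 0.004], "roll": 0},
    {"dp": [0, 0, 0], "roll": 0},
    {"dp": [0, 0, 0], "roll": 0}
  ],
  "grip": 0.5
}}

```text
time_s: 13.02
tool_pos: [0.5318, 0.2395, 0.055]
orientation: [0.15, 0.989, -0.0, -0.0]
wrist_force: [0.3, 0.1, -0.2]
finger_gap: 0.0446
grip_force: 0.0
```

Call:
{"op": "step_arm", "data": {
  "increments": [
    {"dp": [0, 0, 0], "roll": 0},
    {"dp": [0, 0, 0], "roll": 0},
    {"dp": [0, 0, 0], "roll": 0},
    {"dp": [0, 0, 0], "roll": 0},
    {"dp": [0, 0, 0], "roll": 0},
    {"dp": [0, 0, 0], "roll": 0},
    {"dp": [0, 0, 0], "roll": 0},
    {"dp": [0, 0, 0], "roll": 0}
  ],
  "grip": 0
}}

```text
time_s: 13.68
tool_pos: [0.5321, 0.2396, 0.0555]
orientation: [0.15, 0.989, 0.0, 0.0]
wrist_force: [0.3, -0.3, 0.9]
finger_gap: 0.0159
grip_force: 30.0
```

```bash
python3 -c "
from st import *
go([.5303,.2375,.056])"
```

```text
t 13.68 p [0.5321 0.2396 0.0555] yaw_y 72.77 tilt [ 0.  0. -1.] F [ 0.3 -0.3  0.9] gap 0.0159 gf 30.0 q6 -1.05
tool delta [ 0.0011 -0.0025 -0.0005]
```

Call:
{"op": "step_arm", "data": {
  "increments": [
    {"dp": [0, 0, -0.01], "roll": 0},
    {"dp": [0, 0, -0.015], "roll": 0},
    {"dp": [0, 0, -0.02], "roll": 0},
    {"dp": [0, 0, -0.02], "roll": 0},
    {"dp": [0, 0, 0], "roll": -0.077},
    {"dp": [0, 0, 0], "roll": -0.077},
    {"dp": [0, 0, 0], "roll": 0}
  ]
}}

```text
time_s: 14.27
tool_pos: [0.5321, 0.2396, 0.1214]
orientation: [0.072, 0.997, 0.0, 0.0]
wrist_force: [0.8, 0.3, -0.3]
finger_gap: 0.0157
grip_force: 30.0
```

Call:
{"op": "step_arm", "data": {
  "increments": [
    {"dp": [-0.0012, -0.0093, 0], "roll": 0},
    {"dp": [-0.0026, -0.02, 0], "roll": 0},
    {"dp": [-0.0026, -0.02, 0], "roll": 0},
    {"dp": [-0.0026, -0.02, 0], "roll": 0},
    {"dp": [-0.0026, -0.02, 0], "roll": 0},
    {"dp": [-0.0026, -0.02, 0], "roll": 0},
    {"dp": [-0.0026, -0.02, 0], "roll": 0},
    {"dp": [-0.0026, -0.02, 0], "roll": 0},
    {"dp": [-0.0026, -0.02, 0], "roll": 0},
    {"dp": [-0.0026, -0.02, 0], "roll": 0},
    {"dp": [-0.0026, -0.02, 0], "roll": 0},
    {"dp": [-0.0018, -0.0139, 0], "roll": 0}
  ]
}}

```text
time_s: 15.27
tool_pos: [0.5277, 0.0124, 0.1205]
orientation: [0.075, 0.997, -0.0, -0.0]
wrist_force: [-0.7, 0.3, -0.2]
finger_gap: 0.0155
grip_force: 30.0
```

Call:
{"op": "step_arm", "data": {
  "increments": [
    {"dp": [0, 0, 0], "roll": 0},
    {"dp": [0, 0, 0], "roll": 0},
    {"dp": [0, 0, 0], "roll": 0}
  ]
}}

```text
time_s: 15.52
tool_pos: [0.5279, 0.0149, 0.1205]
orientation: [0.074, 0.997, 0.0, -0.0]
wrist_force: [1.0, 0.7, 0.4]
finger_gap: 0.016
grip_force: 30.0
```

```bash
python3 - <<'E'
from m import *
from st import *
go([.528,.0145,.1])
b=snap('side','s4.png')
c=cv2.resize(b[150:230,210:310],None,fx=6,fy=6,interpolation=cv2.INTER_CUBIC)
s=robot.observe();p=s['tool_pos']
P=[[p[0],p[1],p[2]-.0105],[p[0],p[1],p[2]-.0325],[.528,.0145,.064]]
for q in (project('side',P)-[210,150])*6: cv2.circle(c,tuple(int(v) for v in q),3,(255,0,255),-1);print(q)
cv2.imwrite('pics/c4.png',c)
E
```

```text
t 15.52 p [0.5279 0.0149 0.1205] yaw_y 81.53 tilt [-0.  0. -1.] F [1.  0.7 0.4] gap 0.016 gf 30.0 q6 -1.62
tool delta [-0.0002 -0.0004  0.0205]
[283.68113119 183.85625186]
[284.67938126 220.58422215]
[286.40446831 260.36142503]
```

View pics/c4.png

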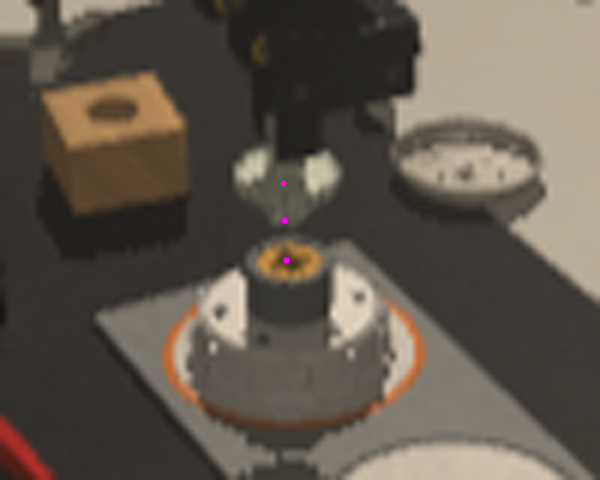

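The c4 crop shows the gear held upright above the socket. The flange centre at about (286,180) and the socket at (288,261) both match the projections, so I'll lower until contact.

Call:
{"op": "step_arm", "data": {
  "increments": [
    {"dp": [0, 0, 0.006], "roll": 0},
    {"dp": [0, 0, 0.006], "roll": 0},
    {"dp": [0, 0, 0.006], "roll": 0},
    {"dp": [0, 0, 0.005], "roll": 0},
    {"dp": [0, 0, 0.001], "roll": 0},
    {"dp": [0, 0, 0.001], "roll": 0},
    {"dp": [0, 0, 0], "roll": 0}
  ]
}}

```text
time_s: 16.15
tool_pos: [0.5281, 0.0146, 0.0953]
orientation: [0.073, 0.997, 0.0, -0.0]
wrist_force: [0.6, 0.7, 0.4]
finger_gap: 0.0157
grip_force: 30.0
```

Call:
{"op": "step_arm", "data": {
  "increments": [
    {"dp": [0, 0, 0.001], "roll": 0},
    {"dp": [0, 0, 0.001], "roll": 0},
    {"dp": [0, 0, 0], "roll": 0}
  ]
}}

```text
time_s: 16.4
tool_pos: [0.5281, 0.0145, 0.0934]
orientation: [0.073, 0.997, -0.0, 0.0]
wrist_force: [0.4, -0.4, -0.5]
finger_gap: 0.0156
grip_force: 30.0
```

Call:
{"op": "step_arm", "data": {
  "increments": [
    {"dp": [0, 0, 0.001], "roll": 0},
    {"dp": [0, 0, 0.001], "roll": 0},
    {"dp": [0, 0, 0.001], "roll": 0},
    {"dp": [0, 0, 0], "roll": 0}
  ]
}}

```text
time_s: 16.73
tool_pos: [0.528, 0.0145, 0.0902]
orientation: [0.073, 0.997, 0.0, -0.0]
wrist_force: [-0.0, 0.0, -0.5]
finger_gap: 0.0159
grip_force: 30.0
```

Call:
{"op": "step_arm", "data": {
  "increments": [
    {"dp": [0, 0, 0.001], "roll": 0},
    {"dp": [0, 0, 0.001], "roll": 0},
    {"dp": [0, 0, 0], "roll": 0}
  ]
}}

```text
time_s: 16.98
tool_pos: [0.528, 0.0145, 0.0883]
orientation: [0.073, 0.997, 0.0, -0.0]
wrist_force: [-0.7, -0.1, -0.6]
finger_gap: 0.0155
grip_force: 30.0
```

Call:
{"op": "step_arm", "data": {
  "increments": [
    {"dp": [0, 0, 0.002], "roll": 0},
    {"dp": [0, 0, 0.002], "roll": 0},
    {"dp": [0, 0, 0.002], "roll": 0},
    {"dp": [0, 0, 0.002], "roll": 0},
    {"dp": [0, 0, 0], "roll": 0}
  ]
}}

```text
time_s: 17.4
tool_pos: [0.5282, 0.0145, 0.0803]
orientation: [0.073, 0.997, 0.0, 0.0]
wrist_force: [0.4, -0.7, 3.7]
finger_gap: 0.0159
grip_force: 30.0
```

Call:
{"op": "step_arm", "data": {
  "increments": [
    {"dp": [0, 0, 0.001], "roll": 0},
    {"dp": [0, 0, 0.001], "roll": 0},
    {"dp": [0, 0, 0.001], "roll": 0},
    {"dp": [0, 0, 0.001], "roll": 0},
    {"dp": [0, 0, 0], "roll": 0}
  ]
}}

```text
time_s: 17.82
tool_pos: [0.5283, 0.0145, 0.0765]
orientation: [0.073, 0.997, -0.0, 0.0]
wrist_force: [-0.6, 0.4, 5.5]
finger_gap: 0.0161
grip_force: 30.0
```

Call:
{"op": "step_arm", "data": {
  "increments": [
    {"dp": [0, 0, 0.001], "roll": 0},
    {"dp": [0, 0, 0.001], "roll": 0},
    {"dp": [0, 0, 0], "roll": 0},
    {"dp": [0, 0, 0], "roll": 0}
  ]
}}

```text
time_s: 18.15
tool_pos: [0.5284, 0.0145, 0.0748]
orientation: [0.073, 0.997, -0.0, 0.0]
wrist_force: [-0.9, -0.0, 6.9]
finger_gap: 0.0158
grip_force: 30.0
```

Call:
{"op": "step_arm", "data": {
  "increments": [
    {"dp": [0, 0, 0.001], "roll": 0},
    {"dp": [0, 0, 0], "roll": 0},
    {"dp": [0, 0, 0], "roll": 0}
  ]
}}

```text
time_s: 18.4
tool_pos: [0.5284, 0.0145, 0.0745]
orientation: [0.073, 0.997, -0.0, 0.001]
wrist_force: [-3.5, 0.2, 12.5]
finger_gap: 0.0156
grip_force: 30.0
```

Force is rising past the spring load right at the expected home height. I'll press slightly more for margin.

Call:
{"op": "step_arm", "data": {
  "increments": [
    {"dp": [0, 0, 0.001], "roll": 0},
    {"dp": [0, 0, 0], "roll": 0},
    {"dp": [0, 0, 0], "roll": 0},
    {"dp": [0, 0, 0], "roll": 0},
    {"dp": [0, 0, 0], "roll": 0},
    {"dp": [0, 0, 0], "roll": 0}
  ]
}}

```text
time_s: 18.9
tool_pos: [0.5284, 0.0145, 0.0744]
orientation: [0.073, 0.997, -0.0, 0.001]
wrist_force: [-5.2, -0.3, 23.1]
finger_gap: 0.0154
grip_force: 30.0
```

```bash
python3 - <<'E'
from m import *
from st import *
go([.528,.0145,.0745])
b=snap('side','s5.png')
cv2.imwrite('pics/c5.png',cv2.resize(b[150:230,210:310],None,fx=6,fy=6,interpolation=cv2.INTER_CUBIC))
go([.528,.0145,.0745])
E
```

```text
t 18.9 p [0.5284 0.0145 0.0744] yaw_y 81.6 tilt [ 0.002 -0.001 -1.   ] F [-5.2 -0.3 23.1] gap 0.0154 gf 30.0 q6 -1.62
tool delta [ 0.0004 -0.     -0.0001]
t 18.95 p [0.5284 0.0145 0.0744] yaw_y 81.6 tilt [ 0.002 -0.001 -1.   ] F [-5.9  0.2 23.2] gap 0.0155 gf 30.0 q6 -1.62
tool delta [ 0.0004 -0.     -0.0001]
```

View pics/c5.png

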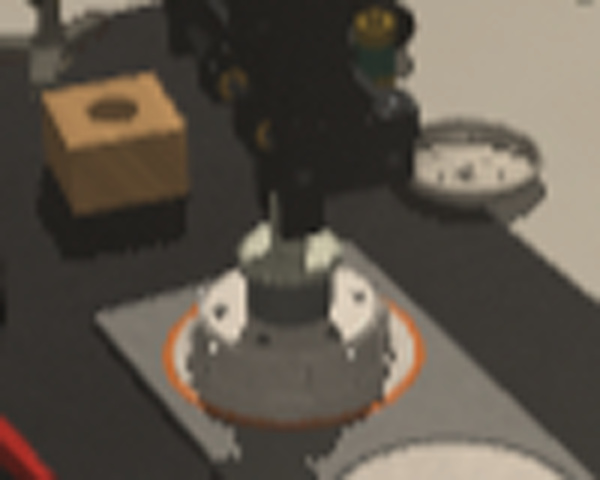

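The c5 crop shows the flange lying flat on the collar at about (290,265), with the case centred in the orange ring. The press is steady at 23 N, so I'm handing in.

```bash
python3 -c "
from h import *
print(job.finish_job())"
```

```text
the job is handed in; nothing more can be done
None
```

I slid the case into the orange ring, set the gear home in its socket and handed the job in at about 19 s, still gripped (30 N) and pressed down at about 23 N; the judge's verdict was not shown.

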